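Plug in the serving board's guard rail and tug-test it

ROBOT

A 6-joint arm with a two-finger parallel gripper is mounted at the origin on the work surface. World frame = base frame: x ahead of the robot, y to its left, z up, the work surface at z = 0. Lengths are in m, angles in rad, forces in N, time in s.
With the tool pointing down it reaches from about 0.3 to 0.875 m from the base axis. Payload 6.4 kg.
Tool frame: the origin (TCP) lies between the finger pads; the fingertips stand 25 mm ahead of it and the grasp point (between the pads) lies 6 mm ahead of it; z points along the fingers, y is the line along which they close (so a half turn about z gives the same grasp; the last joint's range is limited). The gripper opens to 85 mm and grips with 20 to 120 N. Pads are 22 mm wide; open, the fingers measure 114 mm over their backs; the gripper's body (76 mm by 85 mm) begins 54 mm behind the grasp point. The pads swing forward as they close: fully open they stand 13 mm farther back than shut.
Start: joints at [-0.206, 0.181, 1.607, -0, 1.354, -0.206], TCP at [0.575, 0, 0.256] pointing down, gripper open.
Joint ranges: [-2.99, 2.99], [-0.89, 2.07], [0.3, 2.58], [-1.14, 4.28], [0, 2.63], [-3.12, 3.12]. Speed limits (rad/s): [2.57, 2.57, 3.01, 3.14, 3.14, 3.14].

INTERFACE

Orientations are given as a unit quaternion [w, x, y, z].
In Python, from bench import ctrl gives the robot as it stands.
- The arm moves only by the tool servo_tool, never from a script. Its argument "series" is text: rows parted by semicolons, each of 7 numbers parted by spaces: the gripper command: -1 is fully open, 1 is shut, values between are in proportion, then the shift along the tool's x, y, z in m, then the turn, a rotation vector about the tool's x, y, z in degrees. A call has 1 to 12 rows; each row is the pose to reach, as a shift and turn from the pose commanded when the call began, along the tool's axes at that moment; what a row does not reach only later rows make up. A row lasts 1/12 s, in which the tool goes at most 41.7 mm and 7.16 degrees, less where a joint would pass 70% of its speed; a pose out of reach is approached as far as the arm can. A call with a gripper value outside its range is refused whole. The fingers move at their own pace and stop on an object; the grip force is fixed at half the most. Time passes only in rows, so rows that repeat a pose let the fingers close. It gives the time, the measured TCP pose, the force, the opening and the grip force at its end, in the units of the state.
- ctrl.get_obs(): the state, without advancing time (a new reading comes with each control period).
- ctrl.camera(name): name is "scene" or "side" or "wrist"; returns a dict with "img" (420x560x3 uint8, red, green, blue), "z_map" (420x560 float32, m along the optical axis (not along the pixel's ray), 0 where there is no reading), "fovy" (degrees; the focal length in pixels is half the picture's height over the tangent of half this angle, whatever the lens; pixels are square), "cx", "cy" (the principal point, pixels), "k1" (the pictures are not rectified: a ray, as slopes to the right and down, at radius r is drawn at 1 + k1 r^2 times it, then the intrinsics apply), "extrinsics" (4x4, takes a point from camera to world coordinates); the wrist camera has in their place "T_tool_cam" (4x4, takes a point from camera to tool coordinates, whose origin is the TCP and whose axes are the flange's). Camera axes: x right, y down, z forward; pixel columns grow to the right and rows downward; lengths in m; the calibration is good to about 2 mm. A picture is of the moment at which its call begins: read the wrist's pose just before it.
- ctrl.hand_in(): hands the job in; it is judged then, once.
The state is a dict: "time_s": time; "q": joint angles; "dq": joint speeds; "joint_efforts": joint torques, N m; "eef_pos": TCP position; "eef_rot": TCP orientation; "wrist_force": force on the tool from outside, world axes, zero at the start; "torque": the same for the moment, N m; "opening": opening from 0.0 (shut) to 1.0 (fully open); "grasp_force": force on a finger pad.
Only numpy, scipy, OpenCV 4.12 (cv2) and the standard library are available. Lean on these libraries where they do the work, as an engineer would, in place of code of your own. Each camera call takes 0.05 s, during which the arm holds its last target. There are 200 camera calls.

TASK

Take the guard rail from its blue parking block and push it into the grey socket bar at the edge of the serving board until both legs click in and it stands fully home. Then prove that it is retained: tug it straight up with about 12 newtons and hold the pull for a second, never jerking it much harder, and leave it latched in the bar and fully home. Press no harder than about 25 newtons, and do not disturb the tubs, bowl, jar and spoon.

Things in the scene. Friction and masses are not known exactly. Their poses are not given: they have to be found in the camera images.
- rail: Loose guard rail, 0.25 kg more or less: a hoop of 12 mm steel bar with two legs 160 mm apart, standing in the parking block. Each leg has a flange (28 mm across, 4 mm thick) and a plug foot below it. Origin: midway between the legs, level with the flanges' undersides. z up along the legs, y along the bar (legs at y = +-80 mm), x across. Same after a half turn.
- rail_grip (a point): Centre of the green grip sleeve on the middle of the rail's top bar, 70 mm above the rail's origin. The sleeve is 60 mm long along the bar, 16 mm wide across it and 22 mm high.
- rail_foot (a point): Tip of one plug foot (the one at the rail's y = +80 mm), 32 mm below its flange's underside. The black foot is 20 mm across with a coned tip that is 10 mm across at its end; its square upper shoulder lies 18 mm below the flange, with a 12 mm neck above it.
- park: Blue parking block, 50 x 210 x 40 mm, fixed, with two plain 24 mm holes 160 mm apart along its y, in which the rail stands loosely at the start. Origin: centre of its underside; the top is 40 mm above.
- bar_mid (a point): Middle of the top face of the grey socket bar (50 x 210 mm, top 40 mm above the table), midway between its two sockets; z up, y along the bar. The rail is fully home, either way round, when its origin meets this point with its y along this y, flanges on the top face.
- socket_l (a point): Centre of the mouth of the socket at the bar's y = +80 mm (the other is at -80 mm), 22 mm wide. On each socket's outer side an orange spring latch snaps over the foot's shoulder; pushing through the click, 1 to 9 mm before home, takes 5 to 16 N in all. Latched, the rail has 1 to 9 mm of free lift (differs each time), then holds; no allowed pull frees it.
- socket_bar (a joint): The socket bar sits on stiff rubber springs and gives up or down by about 1 mm for 15 N of pull or push on it: positive when pulled up, 0 unloaded (m). The reading is too coarse to set a force by.
- board: Fixed white serving board, 220 x 320 mm, 16 mm thick, with low side rails 54 mm high, carrying the socket bar along one long edge. Origin: on the table beneath the middle of the socket bar; x points from the bar over the board, y along the bar.
- tub_a: Clear tub with a flat white lid on the board, 92 mm across, 40 mm high; origin under its centre. Leave alone.
- tub_b: A second such tub on the board. Leave alone.
- tub_c: A third such tub on the board. Leave alone.
- steel_bowl: Steel bowl, 120 mm across, 50 mm high, standing behind the parking block; origin under its centre. Leave alone.
- jar: Yellow jar with green cap, 56 mm across, 75 mm high, standing behind the parking block; origin under its centre. Leave alone.
- spoon: White spoon, 190 mm long, lying along the robot's side of the parking block; origin under its middle. Leave alone.

How it is judged:
On the way, in this order (a step that is already met when the one before it is completed fails the run):
1. the rail is pressed fully home in the socket bar (horizontal distance between rail and bar_mid below 0.004 m and z of rail in the frame of bar_mid between -0.003 and 0.0025 m and angle between rail's own z axis and vertical below 0.05 rad and angle between the y axis of rail and the y axis of bar_mid, either way round below 0.06 rad), for 0.2 s.
2. the rail, latched in the bar, is tugged upward so that the bar feels a steady 7 to 14.5 N for most of a second (value of joint socket_bar between 0.00047 and 0.00097 m and z of rail in the frame of bar_mid below 0.012 m and horizontal distance between rail and bar_mid below 0.004 m and angle between rail's own z axis and vertical below 0.05 rad), for 0.8 s.
At the end, for the whole second after the job is handed in: The rail stands at rest in both sockets, its origin within 4 mm sideways of the bar's middle point and no more than 2.5 mm above it, upright within 0.05 rad, along the bar within 0.06 rad, released (all of step 1 and linear speed of rail below 0.01 m/s); the robot touches nothing.
It fails at once if the socket bar is pulled up with more than 21 N (value of joint socket_bar above 0.0014 m).
It fails at once if the socket bar is pressed down with more than 32 N (value of joint socket_bar below -0.00215 m).
It fails at once if a tub, the bowl, the jar or the spoon is moved by more than 25 mm (distance of any of tub_a, tub_b, tub_c, steel_bowl, jar, spoon from where it was at the start of the episode above 0.025 m).
It also fails if it takes over 58 s, if anything falls off the work surface, if the arm or the gripper's body presses on something with over 40 N, if the wrist force passes 120 N, or if a joint passes its speed limit or range.

## Working session

There is one attempt and no reset: what is moved stays moved. The work goes in short steps, Python scripts to look and compute and a tool call to move; the robot and the scene stay as the last step left them, time stands still between calls to the robot, and variables do not carry over. Pictures are saved under pics/ and viewed, at most 10 in all, crops included, and the job is handed in when it is done.

Besides the shell and the picture viewer there is one more tool, called after "Request:" as name(argument=value, ...), one argument or row to a line, values as JSON. servo_tool: Moves the arm, as the interface text tells. Its arguments: {"type":"object","properties":{"series":{"type":"string"}},"required":["series"]}

```bash
mkdir -p pics
cat > h.py <<'E'
import numpy as np, cv2
from bench import ctrl
from scipy.spatial.transform import Rotation as R
def shot(name):
    o=ctrl.get_obs(); c=ctrl.camera(name)
    if 'extrinsics' in c: T=np.array(c['extrinsics'])
    else:
        W=np.eye(4); q=o['eef_rot']; W[:3,:3]=R.from_quat([q[1],q[2],q[3],q[0]]).as_matrix(); W[:3,3]=o['eef_pos']
        T=W@np.array(c['T_tool_cam'])
    f=210/np.tan(np.radians(c['fovy'])/2); K=np.array([[f,0,c['cx']],[0,f,c['cy']],[0,0,1]])
    return c,T,K
def cloud(c,T,K):
    v,u=np.mgrid[0:420,0:560]; p=np.stack([u,v],-1).reshape(-1,1,2).astype(np.float64)
    n=cv2.undistortPoints(p,K,np.array([c['k1'],0,0,0.])).reshape(420,560,2)
    z=c['z_map']; P=np.concatenate([n*z[...,None],z[...,None]],-1)@T[:3,:3].T+T[:3,3]
    P[z==0]=np.nan; return P
E
python3 - <<'E'
from h import *
print(ctrl.get_obs())
ims=[]
for n in('scene','side'):
    c,T,K=shot(n); print(n,K[0],c['k1'],T.round(3).tolist()); cv2.imwrite(f'pics/{n}0.png',c['img'][...,::-1]); np.savez(f'{n}0.npz',P=cloud(c,T,K),img=c['img'])
E
```

```text
{'time_s': 0.0, 'q': array([-2.06325560e-01,  1.81531647e-01,  1.60802041e+00,  1.88354433e-05,
        1.35377713e+00, -2.06323834e-01]), 'dq': array([-0.0021069 , -0.00032459, -0.00035257, -0.00198168, -0.00079249,
       -0.00049988]), 'joint_efforts': array([ 3.41415571e-04, -4.44869328e+01, -3.51340663e+01, -2.51131587e-04,
        9.11703974e-03,  3.43231875e-05]), 'eef_pos': array([5.74492668e-01, 1.14517872e-04, 2.55383393e-01]), 'eef_rot': array([-7.31744281e-04,  7.07108564e-01,  7.07104465e-01, -4.67461227e-04]), 'wrist_force': array([-1.40932477,  0.26831144, -1.1793262 ]), 'torque': array([ 0.03492969, -0.01045147,  0.00293136]), 'grasp_force': 0.0, 'opening': 0.9961178635202932}
scene [431.46156509   0.         284.18752815] -0.016206061877475225 [[0.373, 0.536, -0.758, 1.189], [0.928, -0.23, 0.295, -0.228], [-0.016, -0.813, -0.583, 0.553], [0.0, 0.0, 0.0, 1.0]]
side [510.96539785   0.         279.86759212] -0.0911718413674541 [[0.775, -0.388, 0.499, 0.074], [-0.632, -0.466, 0.619, -0.602], [-0.007, -0.795, -0.606, 0.694], [0.0, 0.0, 0.0, 1.0]]
```

View pics/scene0.png

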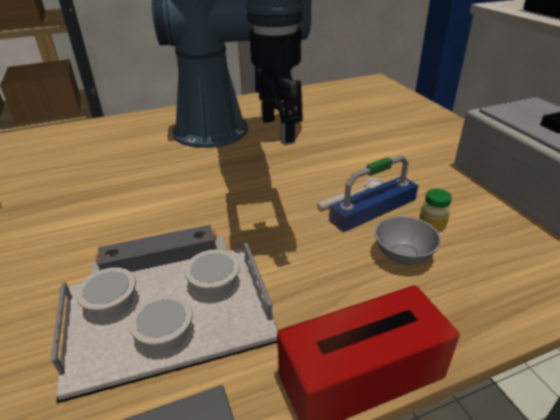

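View pics/side0.png

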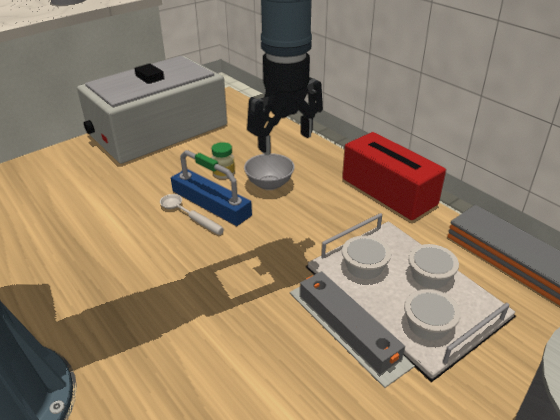

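The scene view shows the rail's green sleeve at (378,166) on the blue block (375,203) and the grey socket bar at (157,250). The side view shows the sleeve at (207,161), the block at (210,198) and the bar at (350,320), with holes near (319,285) and (383,345).

```bash
cat > m.py <<'E'
from h import *
def rect(Q):
    c,s,a=cv2.minAreaRect((Q[:,:2]*1000).astype(np.float32))
    if s[0]>s[1]: a+=90
    # long axis direction
    return np.round(c,1),np.round(s,1),'long axis deg', round((a+90)%180,1),len(Q)
for n in('scene','side'):
    d=np.load(n+'0.npz'); P=d['P']; I=d['img']; hsv=cv2.cvtColor(I,cv2.COLOR_RGB2HSV); H,S,V=[hsv[...,i].astype(int) for i in range(3)]
    w=(P[...,0]<0.85)&(P[...,0]>0.25)&(np.abs(P[...,1])<0.6)
    z=P[...,2]
    er=lambda m:cv2.morphologyEx(m.astype(np.uint8),cv2.MORPH_OPEN,np.ones((3,3)))>0
    blue=er(w&(H>105)&(H<125)&(S>130)&(z>.034)&(z<.047))
    green=w&(H>45)&(H<75)&(S>120)&(z>.085)
    v,u=np.mgrid[0:420,0:560]
    box=((u>90)&(u<225)&(v>222)&(v<275)) if n=='scene' else ((u>290)&(u<410)&(v>265)&(v<375))
    bar=er(w&box&(z>.034)&(z<.047)&(V<120)&(S<70))
    orange=w&box&((H<15)|(H>170))&(S>150)
    for nm,m in(('park',blue),('sleeve',green),('bar',bar)):
        if m.sum()>5:print(n,nm,rect(P[m]),'z',np.percentile(z[m],[5,50,95]).round(4))
    k,l,st,ce=cv2.connectedComponentsWithStats(orange.astype(np.uint8))
    for i in range(1,k):
        if st[i,4]>5: print(' orange',ce[i].round(),st[i,4],np.nanmedian(P[l==i],0).round(4))
E
python3 m.py
```

```text
scene park (array([546.4, 230.8]), array([ 48.4, 201.5]), 'long axis deg', 101.4, 796) z [0.0368 0.0398 0.0413]
scene sleeve (array([546.8, 230.8]), array([14.1, 53.4]), 'long axis deg', 101.5, 207) z [0.1059 0.1177 0.1213]
scene bar (array([ 525. , -225.2]), array([209.2,  54.2]), 'long axis deg', 86.4, 2042) z [0.036  0.04   0.0416]
 orange [214. 233.] 13 [ 0.532  -0.1181  0.0369]
 orange [ 96. 257.] 13 [ 0.5191 -0.3336  0.0377]
 orange [108. 254.] 6 [ 0.513  -0.3134  0.0337]
side park (array([541.2, 228.5]), array([ 51.2, 206.4]), 'long axis deg', 101.6, 955) z [0.0353 0.0384 0.0406]
side sleeve (array([562.9, 397.3]), array([397.7,  28.4]), 'long axis deg', 82.1, 200) z [0.1015 0.1147 0.1205]
side bar (array([ 563.3, -229.9]), array([211.1, 132.6]), 'long axis deg', 86.3, 2804) z [0.0359 0.0383 0.0404]
 orange [308. 277.] 6 [ 0.5278 -0.1186  0.0368]
 orange [316. 285.] 19 [ 0.5305 -0.1393  0.0313]
 orange [394. 358.] 61 [ 0.5159 -0.3352  0.0332]
```

Request:
servo_tool(
  series="-1 0.03 -0.004 0 0 0 -2; -1 0.06 -0.008 0 0 0 -3; -1 0.09 -0.012 0 0 0 -5; -1 0.12 -0.016 0 0 0 -6; -1 0.15 -0.02 0 0 0 -8; -1 0.18 -0.024 0 0 0 -9; -1 0.21 -0.028 0 0 0 -11; -1 0.231 -0.028 0 0 0 -11.5; -1 0.231 -0.028 0 0 0 -11.5; -1 0.231 -0.028 0 0 0 -11.5",
)

```text
time_s: 0.93
eef_pos: [0.5464, 0.2319, 0.2557]
eef_rot: [-0.0, 0.632, 0.775, -0.001]
wrist_force: [-0.0, -0.8, -0.1]
opening: 1.002
grasp_force: 0.0
```

```bash
cat > w.py <<'E'
import sys
from h import *
n=sys.argv[1]
c,T,K=shot('wrist'); P=cloud(c,T,K); np.savez(n+'.npz',P=P,img=c['img'],T=T,K=K); cv2.imwrite(f'pics/{n}.png',c['img'][...,::-1])
o=ctrl.get_obs(); print(o['time_s'],o['eef_pos'],o['eef_rot'],o['wrist_force'],o['torque']); print('cam',T[:3,3])
E
python3 w.py w1
python3 - <<'E'
from m import rect
from h import *
d=np.load('w1.npz');P=d['P'];hsv=cv2.cvtColor(d['img'],cv2.COLOR_RGB2HSV);H,S=hsv[...,0],hsv[...,1];z=P[...,2]
for nm,m in(('park',(H>105)&(H<125)&(S>130)&(z>.034)&(z<.047)),('sleeve',(H>45)&(H<75)&(S>120)&(z>.112)&(z<.13)&(P[...,1]<.28))):
    print(nm,rect(P[m]) if m.sum()>5 else 0,np.percentile(z[m],[5,50,95]) if m.sum() else 0)
E
```

```text
0.9833 [0.54669812 0.23089784 0.25576541] [-1.28503383e-04  6.32411962e-01  7.74632022e-01 -5.69306841e-04] [ 0.65985744 -0.3108499   0.64945029] [ 0.02146788 -0.00476379 -0.05536151]
cam [0.53362693 0.29625784 0.37419005]
scene park (array([546.4, 230.8]), array([ 48.4, 201.5]), 'long axis deg', 101.4, 796) z [0.0368 0.0398 0.0413]
scene sleeve (array([546.8, 230.8]), array([14.1, 53.4]), 'long axis deg', 101.5, 207) z [0.1059 0.1177 0.1213]
scene bar (array([ 525. , -225.2]), array([209.2,  54.2]), 'long axis deg', 86.4, 2042) z [0.036  0.04   0.0416]
 orange [214. 233.] 13 [ 0.532  -0.1181  0.0369]
 orange [ 96. 257.] 13 [ 0.5191 -0.3336  0.0377]
 orange [108. 254.] 6 [ 0.513  -0.3134  0.0337]
side park (array([541.2, 228.5]), array([ 51.2, 206.4]), 'long axis deg', 101.6, 955) z [0.0353 0.0384 0.0406]
side sleeve (array([562.9, 397.3]), array([397.7,  28.4]), 'long axis deg', 82.1, 200) z [0.1015 0.1147 0.1205]
side bar (array([ 563.3, -229.9]), array([211.1, 132.6]), 'long axis deg', 86.3, 2804) z [0.0359 0.0383 0.0404]
 orange [308. 277.] 6 [ 0.5278 -0.1186  0.0368]
 orange [316. 285.] 19 [ 0.5305 -0.1393  0.0313]
 orange [394. 358.] 61 [ 0.5159 -0.3352  0.0332]
park (array([542.4, 231.3]), array([ 47.9, 207.9]), 'long axis deg', 101.2, 4997) [0.03967317 0.04090107 0.04210612]
sleeve (array([542.5, 232.3]), array([14.3, 57.9]), 'long axis deg', 101.0, 1304) [0.12036544 0.12174638 0.12296352]
```

View pics/w1.png

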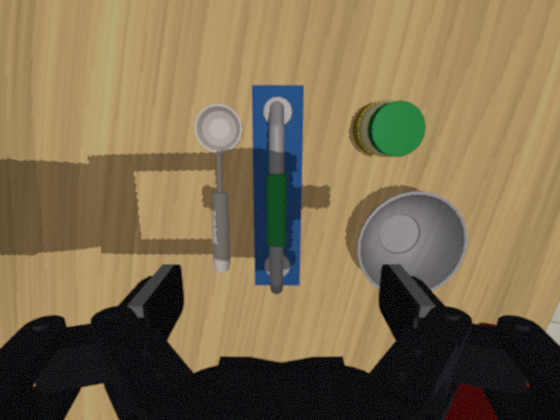

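The wrist view shows the sleeve at (277,210), slightly left of the finger midline (281), with clear room for the fingers on both sides. Now descend and grip.

Request:
servo_tool(
  series="-1 0.002 -0.004 0.03 0 0 0; -1 0.002 -0.004 0.06 0 0 0; -1 0.002 -0.004 0.09 0 0 0; -1 0.002 -0.004 0.115 0 0 0; -1 0.002 -0.004 0.13 0 0 0; -1 0.002 -0.004 0.14 0 0 0; 0 0.002 -0.004 0.14 0 0 0; 0.6 0.002 -0.004 0.14 0 0 0; 1 0.002 -0.004 0.14 0 0 0; 1 0.002 -0.004 0.14 0 0 0; 1 0.002 -0.004 0.14 0 0 0; 1 0.002 -0.004 0.14 0 0 0",
)

```text
time_s: 1.98
eef_pos: [0.5431, 0.2323, 0.1174]
eef_rot: [0.0, 0.633, 0.774, 0.0]
wrist_force: [-4.2, 0.4, 6.6]
opening: 0.177
grasp_force: 58.3
```

Request:
servo_tool(
  series="1 0 0 0 0 0 0; 1 0 0 0 0 0 0; 1 0 0 0 0 0 0; 1 0 0 0 0 0 0",
)

```text
time_s: 2.32
eef_pos: [0.5431, 0.2323, 0.1175]
eef_rot: [0.0, 0.633, 0.774, 0.0]
wrist_force: [-2.4, -0.7, 6.5]
opening: 0.175
grasp_force: 58.5
```

Request:
servo_tool(
  series="1 0 0 -0.005 0 0 0; 1 0 0 -0.015 0 0 0; 1 0 0 -0.03 0 0 0; 1 0 0 -0.05 0 0 0; 1 0 0 -0.07 0 0 0; 1 0 0 -0.09 0 0 0; 1 0 0 -0.105 0 0 0; 1 0 0 -0.115 0 0 0; 1 0 0 -0.12 0 0 0; 1 0 0 -0.12 0 0 0; 1 0 0 -0.12 0 0 0",
)

```text
time_s: 3.23
eef_pos: [0.5423, 0.2321, 0.2357]
eef_rot: [-0.0, 0.633, 0.774, -0.0]
wrist_force: [-0.5, -0.3, -3.0]
opening: 0.175
grasp_force: 58.7
```

```bash
python3 w.py w2
python3 - <<'E'
from h import *
# predict: rough base bar pose -> shift in tool axes
o=ctrl.get_obs(); q=o['eef_rot']; M=R.from_quat([q[1],q[2],q[3],q[0]]).as_matrix()
print(M.round(3), M.T@(np.array([.525,-.226,.237])-o['eef_pos']))
E
```

```text
3.2833 [0.54204753 0.23204089 0.23510792] [-6.09115467e-04  6.32696879e-01  7.74398933e-01 -7.62519598e-04] [-0.96491858 -0.26448461 -3.24137412] [ 0.00915531  0.03031431 -0.01440422]
cam [0.52962354 0.29648038 0.35417153]
[[-0.199  0.98  -0.002]
 [ 0.98   0.199 -0.   ]
 [-0.    -0.002 -1.   ]] [-0.44544462 -0.10803681 -0.00167165]
```

View pics/w2.png

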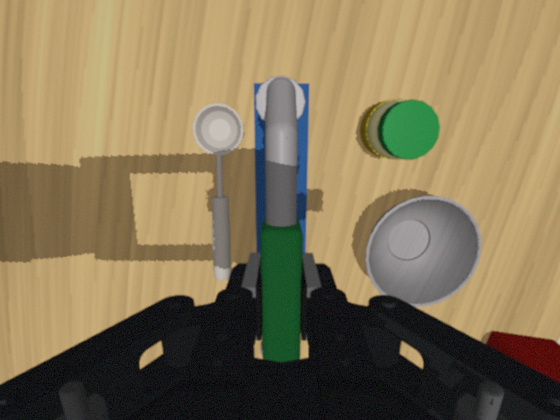

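The rail hangs straight in the jaws (sleeve at 282,290; leg at 280,95), clear of the block. Carry it to above the bar.

Request:
servo_tool(
  series="1 -0.015 -0.004 0 0 0 0; 1 -0.045 -0.011 0 0 0 1; 1 -0.08 -0.019 0 0 0 2; 1 -0.115 -0.028 0 0 0 4; 1 -0.15 -0.036 0 0 0 5; 1 -0.185 -0.045 0 0 0 6; 1 -0.22 -0.053 0 0 0 8; 1 -0.255 -0.062 0 0 0 9; 1 -0.29 -0.07 0 0 0 10; 1 -0.325 -0.079 0 0 0 12; 1 -0.36 -0.087 0 0 0 13; 1 -0.39 -0.095 0 0 0 14",
)

```text
time_s: 4.28
eef_pos: [0.5264, -0.171, 0.235]
eef_rot: [-0.001, 0.723, 0.691, -0.0]
wrist_force: [1.3, 0.3, -2.6]
opening: 0.177
grasp_force: 58.7
```

Run:
```python
from h import *
o=ctrl.get_obs(); q=o['eef_rot']; M=R.from_quat([q[1],q[2],q[3],q[0]]).as_matrix()
print(o['eef_pos'],M.round(3), M.T@(np.array([.525,-.226,.237])-o['eef_pos']))
```

```text
[ 0.5264217  -0.17100204  0.23496654] [[ 0.045  0.999 -0.002]
 [ 0.999 -0.045  0.001]
 [ 0.001 -0.002 -1.   ]] [-0.05500456  0.00107028 -0.00206995]
```

Request:
servo_tool(
  series="1 -0.03 -0.01 0 0 0 1; 1 -0.06 -0.02 0 0 0 1; 1 -0.09 -0.03 0 0 0 1; 1 -0.12 -0.04 0 0 0 1; 1 -0.15 -0.05 0 0 0 1; 1 -0.175 -0.055 0 0 0 1; 1 -0.18 -0.055 0 0 0 1; 1 -0.18 -0.055 0 0 0 1; 1 -0.18 -0.055 0 0 0 1",
)

```text
time_s: 5.03
eef_pos: [0.4642, -0.3457, 0.235]
eef_rot: [-0.001, 0.729, 0.685, 0.0]
wrist_force: [-0.9, 0.6, -2.6]
opening: 0.174
grasp_force: 58.9
```

```bash
python3 w.py w3
```

```text
5.0833 [ 0.4645024  -0.34517964  0.23528669] [-1.09625004e-03  7.28241835e-01  6.85319302e-01  2.86584372e-04] [ 0.20143644  0.8158462  -2.60368674] [-0.0113843  -0.03816322 -0.01994176]
cam [ 0.46868919 -0.28044799  0.35366751]
```

View pics/w3.png

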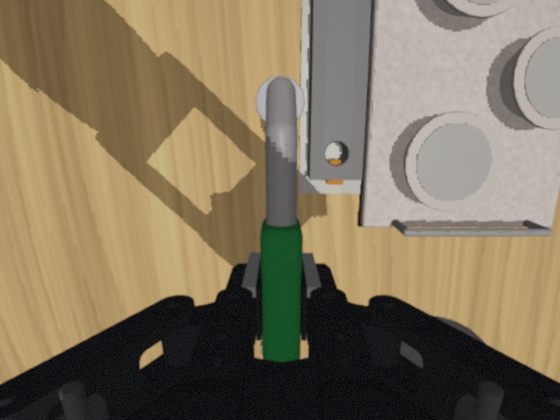

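The wrist view shows the -y socket at (334,152) with its orange latch at (334,180), and the bar's edges at columns 308 and 370. Next, look at the other end in the same way.

Request:
servo_tool(
  series="1 0.02 0 0 0 0 0; 1 0.05 0 0 0 0 0; 1 0.08 0 0 0 0 0; 1 0.11 0 0 0 0 0; 1 0.13 0 0 0 0 0; 1 0.14 0 0 0 0 0; 1 0.14 0 0 0 0 0; 1 0.14 0 0 0 0 0; 1 0.14 0 0 0 0 0",
)

```text
time_s: 5.83
eef_pos: [0.4733, -0.2073, 0.2364]
eef_rot: [0.0, 0.728, 0.685, -0.0]
wrist_force: [-0.9, -0.5, -2.0]
opening: 0.174
grasp_force: 58.9
```

```bash
python3 w.py w4
cat > b.py <<'E'
from h import *
for n in('w3','w4'):
    d=np.load(n+'.npz');P=d['P'];I=d['img'];z=P[...,2]
    sub=(P[...,0]>.49)&(P[...,0]<.56)
    bar=sub&(z>.036)&(z<.046)
    k,l,st,ce=cv2.connectedComponentsWithStats(bar.astype(np.uint8)); i=1+np.argmax(st[1:,4]); m=(l==i)
    Q=P[m]; print(n,'zmed',np.median(Q[:,2]).round(4),'y range',np.percentile(Q[:,1],[.2,99.8]).round(4))
    # edges across x vs y
    ys=np.arange(Q[:,1].min()+.008,Q[:,1].max()-.008,.005); mid=[];wd=[]
    for y in ys:
        s=Q[abs(Q[:,1]-y)<.0025]; a,b=s[:,0].min(),s[:,0].max(); mid.append((a+b)/2); wd.append(b-a)
    p=np.polyfit(ys,mid,1); print(' centreline x=%.4f+%.4f*(y+.226)'%(np.polyval(p,-.226),p[0]),'width',np.median(wd).round(4),'angle',90-np.degrees(np.arctan(p[0])))
    hole=cv2.morphologyEx(m.astype(np.uint8),cv2.MORPH_CLOSE,np.ones((35,35)))-m
    k,l,st,ce=cv2.connectedComponentsWithStats(hole.astype(np.uint8))
    for j in range(1,k):
        if st[j,4]>60:
            r=cv2.undistortPoints(ce[j].reshape(1,1,2),d['K'],np.zeros(4)).ravel(); T=d['T']; dr=T[:3,:3]@[r[0],r[1],1]; t=(.0405-T[2,3])/dr[2]
            print(' hole',ce[j].round(1),st[j],(T[:3,3]+t*dr).round(4))
E
python3 b.py
```

```text
5.8833 [ 0.47321903 -0.20764202  0.2363881 ] [ 2.95952831e-04  7.28583115e-01  6.84957322e-01 -1.56180497e-04] [-0.78266791  0.63957631 -2.8518795 ] [ 0.00645546 -0.01580754 -0.00541196]
cam [ 0.47758697 -0.14168486  0.35487734]
w3 zmed 0.0409 y range [-0.3357 -0.1747]
 centreline x=0.5240+0.0686*(y+.226) width 0.0501 angle 86.07580012642464
 hole [335.6 153.2] [325 142  23  23 407] [ 0.5177 -0.307   0.0405]
w4 zmed 0.0408 y range [-0.3221 -0.1186]
 centreline x=0.5275+-0.0216*(y+.226) width 0.0502 angle 91.23823737085597
 hole [336.3 129.3] [325 118  23  24 434] [ 0.5284 -0.1476  0.0405]
```

View pics/w4.png

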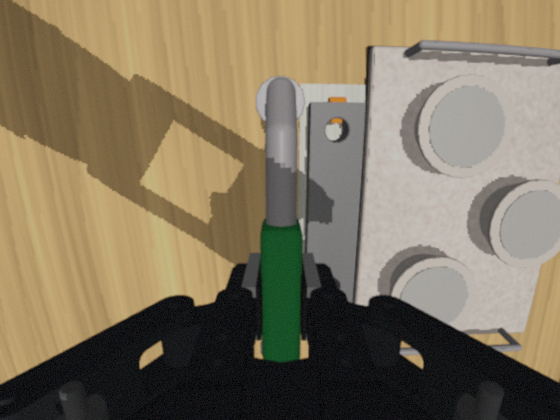

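The +y socket shows at (336,129) with its latch at (337,101). The two sockets are 159.8 mm apart, which matches. Check the rail's pose in the hand from the same image.

Run:
```python
from h import *
d=np.load('w4.npz');o=ctrl.get_obs();c=ctrl.camera('wrist');q=o['eef_rot'];M=R.from_quat([q[1],q[2],q[3],q[0]]).as_matrix()
t=(d['P']-o['eef_pos'])@M
hsv=cv2.cvtColor(d['img'],cv2.COLOR_RGB2HSV)
v,u=np.mgrid[0:420,0:560]
box=(u>245)&(u<315)&(v>65)&(v<135)
fl=box&(t[...,2]>.065)&(t[...,2]<.085)
Q=t[fl];print('flange n',len(Q),Q.min(0),Q.max(0),np.median(Q,0)); print(cv2.minEnclosingCircle((Q[:,:2]*1000).astype(np.float32)))
b=(u>255)&(u<310)&(v>150)&(v<240)&(t[...,2]<.03)&(t[...,2]>-.03)
Q=t[b];xs=np.linspace(Q[:,0].min()+.003,Q[:,0].max()-.003,6)
for x in xs:
    s=Q[abs(Q[:,0]-x)<.002]; print(x.round(4),((s[:,1].min()+s[:,1].max())/2).round(4),s[:,2].min().round(4))
a=np.array([.0107,.1594]);a/=np.linalg.norm(a)
mid=np.array([.5231,-.2273,0]);e=(mid-o['eef_pos'])@M
print('shift to mid',e,'yaw tool x',np.degrees(np.arctan2(M[1,0],M[0,0])), 'tilt',M[:,2])
```

```text
flange n 617 [ 0.06977908 -0.01356525  0.06985268] [0.09348003 0.01313513 0.07460395] [ 0.08163272 -0.00788513  0.07255002]
((80.17443084716797, -0.3630123734474182), 13.687923431396484)
0.0285 0.0001 -0.0059
0.0337 -0.0001 -0.0006
0.039 -0.0001 -0.001
0.0442 0.0002 -0.0011
0.0495 0.0001 -0.0007
0.0547 0.0001 -0.0014
shift to mid [-0.01639493  0.05094691  0.2364096 ] yaw tool x 86.4645037658419 tilt [ 1.77849172e-04 -6.45206421e-04 -9.99999776e-01]
```

Request:
servo_tool(
  series="1 -0.006 0.015 0 0 0 0.3; 1 -0.012 0.035 0 0 0 0.3; 1 -0.016 0.048 0 0 0 0.3; 1 -0.0165 0.051 0.01 0 0 0.3; 1 -0.0165 0.051 0.03 0 0 0.3; 1 -0.0165 0.051 0.05 0 0 0.3; 1 -0.0165 0.051 0.065 0 0 0.3; 1 -0.0165 0.051 0.075 0 0 0.3; 1 -0.0165 0.051 0.078 0 0 0.3; 1 -0.0165 0.051 0.078 0 0 0.3; 1 -0.0165 0.051 0.078 0 0 0.3",
)

```text
time_s: 6.85
eef_pos: [0.5232, -0.2267, 0.1588]
eef_rot: [0.0, 0.73, 0.683, 0.0]
wrist_force: [0.5, -0.2, -1.8]
opening: 0.176
grasp_force: 59.1
```

```bash
python3 w.py w5
python3 - <<'E'
from h import *
o=ctrl.get_obs();q=o['eef_rot'];M=R.from_quat([q[1],q[2],q[3],q[0]]).as_matrix()
d=np.load('w5.npz');t=(d['P']-o['eef_pos'])@M
print('to mid',(np.array([.5231,-.2273,.1165])-o['eef_pos'])@M,np.degrees(np.arctan2(M[1,0],M[0,0])))
d=np.load('w5.npz');P=d['P'];Q=P[(P[...,2]>.038)&(P[...,2]<.044)&(abs(P[...,0]-.525)<.035)]
ys=np.arange(-.17,-.12,.008)
for y in ys:
    s=Q[abs(Q[:,1]-y)<.002]; print(y,((s[:,0].min()+s[:,0].max())/2).round(4),np.ptp(s[:,0]).round(4), 'expect',(.5231+.0671*(y+.2273)).round(4)) if len(s) else 0
print('end',np.percentile(Q[:,1],99.8))
E
```

```text
6.9 [ 0.52354136 -0.22676308  0.15935754] [9.05742763e-04 7.30216501e-01 6.83215204e-01 1.62703012e-04] [-0.07497094  1.17908977 -3.62248602] [ 0.05730585  0.01492439 -0.04796848]
cam [ 0.52780063 -0.16108292  0.27729893]
to mid [-0.0005222  -0.00047093  0.0428574 ] 86.19080962148851
-0.17 0.5279 0.0496 expect 0.5269
-0.162 0.5285 0.049 expect 0.5275
-0.154 0.5287 0.0492 expect 0.528
-0.146 0.5296 0.0498 expect 0.5286
-0.13799999999999998 0.5301 0.0494 expect 0.5291
-0.12999999999999998 0.5303 0.0497 expect 0.5296
-0.12199999999999997 0.5297 0.0472 expect 0.5302
end -0.11925768894122425
```

View pics/w5.png

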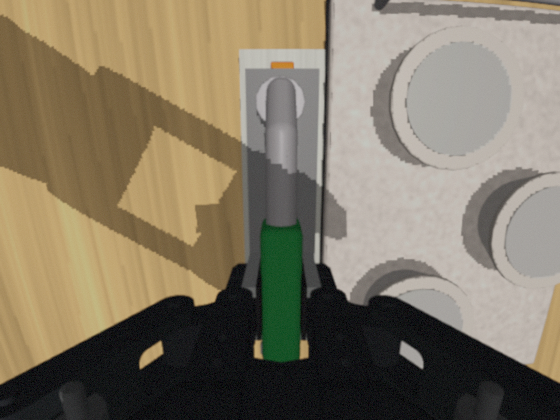

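The rail is centred over the bar (flange at 281,100; bar edges at 244 and 321). Lower it into the sockets, stopping short of the click.

Request:
servo_tool(
  series="1 0 0.0005 0.005 0 0 0; 1 0 0.0005 0.01 0 0 0; 1 0 0.0005 0.014 0 0 0; 1 0 0.0005 0.018 0 0 0; 1 0 0.0005 0.022 0 0 0; 1 0 0.0005 0.026 0 0 0; 1 0 0.0005 0.029 0 0 0; 1 0 0.0005 0.03 0 0 0; 1 0 0.0005 0.03 0 0 0; 1 0 0.0005 0.03 0 0 0",
)

```text
time_s: 7.73
eef_pos: [0.5237, -0.2263, 0.1282]
eef_rot: [0.0, 0.73, 0.683, 0.0]
wrist_force: [2.9, -0.8, -2.3]
opening: 0.177
grasp_force: 59.1
```

Request:
servo_tool(
  series="1 0 0 0.001 0 0 0; 1 0 0 0.002 0 0 0; 1 0 0 0.003 0 0 0; 1 0 0 0.004 0 0 0; 1 0 0 0.005 0 0 0; 1 0 0 0.006 0 0 0; 1 0 0 0.006 0 0 0",
)

```text
time_s: 8.32
eef_pos: [0.5235, -0.2262, 0.1219]
eef_rot: [0.0, 0.73, 0.683, 0.0]
wrist_force: [2.3, -1.0, -1.1]
opening: 0.173
grasp_force: 59.3
```

Request:
servo_tool(
  series="1 0 0 0.001 0 0 0; 1 0 0 0.002 0 0 0; 1 0 0 0.003 0 0 0; 1 0 0 0.003 0 0 0",
)

```text
time_s: 8.65
eef_pos: [0.5235, -0.2262, 0.1191]
eef_rot: [0.0, 0.73, 0.683, 0.0]
wrist_force: [1.6, -1.4, -2.3]
opening: 0.176
grasp_force: 59.2
```

Request:
servo_tool(
  series="1 0 0 0.001 0 0 0; 1 0 0 0.001 0 0 0; 1 0 0 0.001 0 0 0",
)

```text
time_s: 8.9
eef_pos: [0.5235, -0.2262, 0.1182]
eef_rot: [-0.0, 0.73, 0.683, 0.0]
wrist_force: [2.5, -0.5, -2.6]
opening: 0.176
grasp_force: 59.2
```

Request:
servo_tool(
  series="1 0 0 0.001 0 0 0; 1 0 0 0.001 0 0 0; 1 0 0 0.001 0 0 0",
)

```text
time_s: 9.15
eef_pos: [0.5235, -0.2263, 0.1174]
eef_rot: [0.0, 0.73, 0.683, -0.0]
wrist_force: [1.5, -1.2, -1.7]
opening: 0.174
grasp_force: 59.4
```

Request:
servo_tool(
  series="1 0 0 0.001 0 0 0; 1 0 0 0.001 0 0 0; 1 0 0 0.001 0 0 0",
)

```text
time_s: 9.4
eef_pos: [0.5236, -0.2264, 0.117]
eef_rot: [0.0, 0.73, 0.683, -0.0]
wrist_force: [0.1, -0.9, 4.7]
opening: 0.177
grasp_force: 60.2
```

Request:
servo_tool(
  series="1 0 0 0.0006 0 0 0; 1 0 0 0.0006 0 0 0; 1 0 0 0.0006 0 0 0",
)

```text
time_s: 9.65
eef_pos: [0.5237, -0.2264, 0.1168]
eef_rot: [0.0, 0.73, 0.683, -0.0]
wrist_force: [-1.9, -0.1, 7.8]
opening: 0.177
grasp_force: 60.7
```

Request:
servo_tool(
  series="1 0 0 0.0006 0 0 0; 1 0 0 0.0006 0 0 0; 1 0 0 0.0006 0 0 0",
)

```text
time_s: 9.9
eef_pos: [0.5237, -0.2264, 0.1165]
eef_rot: [0.0, 0.73, 0.683, -0.0]
wrist_force: [-2.6, 1.3, 10.9]
opening: 0.176
grasp_force: 61.1
```

Request:
servo_tool(
  series="1 0 0 0.0006 0 0 0; 1 0 0 0.0006 0 0 0; 1 0 0 0.0006 0 0 0",
)

```text
time_s: 10.15
eef_pos: [0.5238, -0.2264, 0.1163]
eef_rot: [0.0, 0.73, 0.683, -0.0]
wrist_force: [-3.5, 2.3, 13.3]
opening: 0.176
grasp_force: 61.6
```

Request:
servo_tool(
  series="1 0 0 0.0006 0 0 0; 1 0 0 0.0006 0 0 0; 1 0 0 0.0006 0 0 0",
)

```text
time_s: 10.4
eef_pos: [0.5238, -0.2264, 0.1161]
eef_rot: [0.0, 0.73, 0.683, -0.0]
wrist_force: [-4.0, 2.9, 17.4]
opening: 0.173
grasp_force: 62.0
```

```bash
python3 w.py w6
python3 - <<'E'
from h import *
o=ctrl.get_obs();q=o['eef_rot'];M=R.from_quat([q[1],q[2],q[3],q[0]]).as_matrix()
d=np.load('w6.npz');P=d['P'];t=(P-o['eef_pos'])@M
v,u=np.mgrid[0:420,0:560]
for a,b,w in((60,100,'x'),):
    L=(abs(t[...,0]-.081)<.02)&(abs(t[...,1])<.03)
    h,e=np.histogram(P[...,2][L&(P[...,2]<.055)],np.arange(.036,.055,.0005)); print([(round(x,4),int(n)) for x,n in zip(e,h) if n>8])
cv2.imwrite('pics/w6c.png',cv2.resize(d['img'][20:180,200:360,::-1],(640,640),interpolation=cv2.INTER_NEAREST))
E
```

```text
10.45 [ 0.52378433 -0.22641546  0.11609235] [ 3.35650168e-04  7.30053047e-01  6.83390392e-01 -9.05435613e-05] [-3.61833913  3.54096775 16.53673798] [0.50610073 0.76051805 0.09714092]
cam [ 0.52839597 -0.16079341  0.23456266]
[(np.float64(0.0375), 36), (np.float64(0.038), 184), (np.float64(0.0385), 583), (np.float64(0.039), 1021), (np.float64(0.0395), 1155), (np.float64(0.04), 843), (np.float64(0.0405), 303), (np.float64(0.041), 72), (np.float64(0.0415), 17), (np.float64(0.042), 33), (np.float64(0.0425), 82), (np.float64(0.043), 162), (np.float64(0.0435), 170), (np.float64(0.044), 114), (np.float64(0.0445), 40), (np.float64(0.045), 10)]
```

View pics/w6c.png

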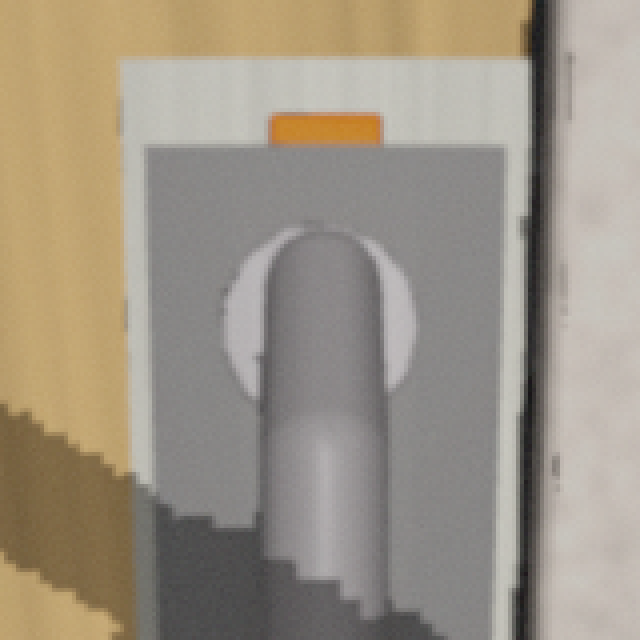

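The crop shows the flange flat on the bar face (flange top 0.0435, bar face 0.0395, so the 4 mm thickness matches home). The load on the bar is about 19 N, above the click force. Now relax and lift slowly toward the latch.

Request:
servo_tool(
  series="1 0 0 0 0 0 0; 1 0 0 0 0 0 0; 1 0 0 -0.0005 0 0 0; 1 0 0 -0.001 0 0 0; 1 0 0 -0.0015 0 0 0; 1 0 0 -0.002 0 0 0; 1 0 0 -0.0025 0 0 0; 1 0 0 -0.003 0 0 0; 1 0 0 -0.0035 0 0 0; 1 0 0 -0.004 0 0 0; 1 0 0 -0.004 0 0 0; 1 0 0 -0.004 0 0 0",
)

```text
time_s: 11.45
eef_pos: [0.5235, -0.2263, 0.1175]
eef_rot: [-0.0, 0.73, 0.683, -0.0]
wrist_force: [2.8, -2.5, -2.5]
opening: 0.179
grasp_force: 59.0
```

Request:
servo_tool(
  series="1 0 0 -0.0005 0 0 0; 1 0 0 -0.001 0 0 0; 1 0 0 -0.001 0 0 0; 1 0 0 -0.001 0 0 0",
)

```text
time_s: 11.78
eef_pos: [0.5235, -0.2261, 0.1186]
eef_rot: [-0.0, 0.73, 0.683, 0.0]
wrist_force: [2.8, -1.4, -5.1]
opening: 0.176
grasp_force: 58.7
```

Request:
servo_tool(
  series="1 0 0 -0.0005 0 0 0; 1 0 0 -0.001 0 0 0; 1 0 0 -0.001 0 0 0; 1 0 0 -0.001 0 0 0",
)

```text
time_s: 12.12
eef_pos: [0.5234, -0.2262, 0.1199]
eef_rot: [-0.0, 0.73, 0.683, -0.0]
wrist_force: [3.3, -1.5, -4.8]
opening: 0.176
grasp_force: 58.8
```

Request:
servo_tool(
  series="1 0 0 -0.0005 0 0 0; 1 0 0 -0.001 0 0 0; 1 0 0 -0.001 0 0 0; 1 0 0 -0.001 0 0 0",
)

```text
time_s: 12.45
eef_pos: [0.5235, -0.2262, 0.121]
eef_rot: [-0.0, 0.73, 0.683, 0.0]
wrist_force: [1.5, -1.4, -4.1]
opening: 0.18
grasp_force: 58.9
```

Request:
servo_tool(
  series="1 0 0 -0.0005 0 0 0; 1 0 0 -0.001 0 0 0; 1 0 0 -0.001 0 0 0; 1 0 0 -0.001 0 0 0",
)

```text
time_s: 12.78
eef_pos: [0.5235, -0.2262, 0.122]
eef_rot: [-0.0, 0.73, 0.683, -0.0]
wrist_force: [3.0, -1.2, -2.7]
opening: 0.182
grasp_force: 58.9
```

Request:
servo_tool(
  series="1 0 0 -0.0005 0 0 0; 1 0 0 -0.001 0 0 0; 1 0 0 -0.001 0 0 0; 1 0 0 -0.001 0 0 0",
)

```text
time_s: 13.12
eef_pos: [0.5235, -0.2262, 0.1229]
eef_rot: [-0.0, 0.73, 0.683, -0.0]
wrist_force: [2.8, -0.7, -3.4]
opening: 0.178
grasp_force: 58.9
```

Request:
servo_tool(
  series="1 0 0 -0.0005 0 0 0; 1 0 0 -0.001 0 0 0; 1 0 0 -0.001 0 0 0; 1 0 0 -0.001 0 0 0",
)

```text
time_s: 13.45
eef_pos: [0.5234, -0.2262, 0.1236]
eef_rot: [-0.0, 0.73, 0.683, -0.0]
wrist_force: [3.2, -1.1, -7.3]
opening: 0.179
grasp_force: 58.5
```

Request:
servo_tool(
  series="1 0 0 -0.0005 0 0 0; 1 0 0 -0.001 0 0 0; 1 0 0 -0.001 0 0 0; 1 0 0 -0.001 0 0 0",
)

```text
time_s: 13.78
eef_pos: [0.5233, -0.2261, 0.124]
eef_rot: [-0.0, 0.73, 0.683, -0.0]
wrist_force: [6.0, -1.6, -12.5]
opening: 0.173
grasp_force: 58.6
```

Request:
servo_tool(
  series="1 0 0 -0.0005 0 0 0; 1 0 0 -0.001 0 0 0; 1 0 0 -0.001 0 0 0; 1 0 0 -0.001 0 0 0",
)

```text
time_s: 14.12
eef_pos: [0.5229, -0.226, 0.1244]
eef_rot: [-0.001, 0.73, 0.683, -0.0]
wrist_force: [5.3, -4.0, -16.0]
opening: 0.178
grasp_force: 58.8
```

Request:
servo_tool(
  series="1 0 0 0.0004 0 0 0; 1 0 0 0.0004 0 0 0; 1 0 0 0.0004 0 0 0; 1 0 0 0.0004 0 0 0; 1 0 0 0.0004 0 0 0; 1 0 0 0.0004 0 0 0",
)

```text
time_s: 14.62
eef_pos: [0.5229, -0.226, 0.1243]
eef_rot: [-0.001, 0.73, 0.683, -0.0]
wrist_force: [5.8, -2.9, -14.1]
opening: 0.176
grasp_force: 59.3
```

Run:
```python
from h import *
for i in range(5):
    ctrl.camera('side'); print(ctrl.get_obs()['wrist_force'].round(1),ctrl.get_obs()['torque'].round(2),ctrl.get_obs()['eef_pos'].round(4))
```

```text
[  4.3  -3.3 -15.3] [-0.56 -1.13  0.03] [ 0.523  -0.226   0.1243]
[  4.7  -3.3 -14.5] [-0.65 -1.18 -0.01] [ 0.523  -0.226   0.1243]
[  4.1  -3.9 -13.9] [-0.63 -1.16  0.08] [ 0.5229 -0.226   0.1243]
[  3.7  -3.1 -13.9] [-0.64 -1.2  -0.01] [ 0.523  -0.226   0.1243]
[  4.1  -3.2 -14.4] [-0.59 -1.24 -0.  ] [ 0.5229 -0.226   0.1243]
```

Request:
servo_tool(
  series="1 0 0 0 0 0 0; 1 0 0 0 0 0 0; 1 0 0 0 0 0 0; 1 0 0 0 0 0 0; 1 0 0 0 0 0 0; 1 0 0 0 0 0 0; 1 0 0 0 0 0 0; 1 0 0 0 0 0 0; 1 0 0 0 0 0 0; 1 0 0 0 0 0 0; 1 0 0 0 0 0 0; 1 0 0 0 0 0 0",
)

```text
time_s: 15.87
eef_pos: [0.523, -0.226, 0.1243]
eef_rot: [-0.001, 0.73, 0.683, -0.0]
wrist_force: [5.8, -2.7, -14.4]
opening: 0.178
grasp_force: 59.3
```

Request:
servo_tool(
  series="1 0 0 0.001 0 0 0; 1 0 0 0.002 0 0 0; 1 0 0 0.003 0 0 0; 1 0 0 0.004 0 0 0; 1 0 0 0.005 0 0 0; 1 0 0 0.006 0 0 0; 1 0 0 0.007 0 0 0; 1 0 0 0.008 0 0 0; 1 0 0 0.009 0 0 0; 1 0 0 0.0095 0 0 0; 1 0 0 0.01 0 0 0; 1 0 0 0.01 0 0 0",
)

```text
time_s: 16.87
eef_pos: [0.5236, -0.2263, 0.1168]
eef_rot: [0.0, 0.73, 0.683, -0.0]
wrist_force: [-3.6, 2.3, 8.6]
opening: 0.174
grasp_force: 62.7
```

Request:
servo_tool(
  series="1 0 0 -0.001 0 0 0; 1 0 0 -0.001 0 0 0; 0.4 0 0 -0.001 0 0 0; 0 0 0 -0.001 0 0 0; -0.6 0 0 -0.001 0 0 0; -1 0 0 -0.001 0 0 0; -1 0 0 -0.001 0 0 0; -1 0 0 -0.001 0 0 0; -1 0 0 -0.001 0 0 0; -1 0 0 -0.001 0 0 0; -1 0 0 -0.001 0 0 0",
)

```text
time_s: 17.78
eef_pos: [0.5235, -0.2263, 0.1165]
eef_rot: [-0.0, 0.73, 0.683, -0.0]
wrist_force: [1.0, -0.7, -0.2]
opening: 0.999
grasp_force: 0.0
```

Request:
servo_tool(
  series="-1 0 0 -0.01 0 0 0; -1 0 0 -0.03 0 0 0; -1 0 0 -0.06 0 0 0; -1 0 0 -0.09 0 0 0; -1 0 0 -0.115 0 0 0; -1 0 0 -0.13 0 0 0; -1 0 0 -0.14 0 0 0; -1 0 0 -0.14 0 0 0; -1 0 0 -0.14 0 0 0; -1 0 0 -0.14 0 0 0",
)

```text
time_s: 18.62
eef_pos: [0.5228, -0.2258, 0.2551]
eef_rot: [-0.001, 0.73, 0.683, -0.0]
wrist_force: [0.2, 0.3, 0.2]
opening: 1.001
grasp_force: 0.0
```

```bash
python3 w.py w7
python3 - <<'E'
from h import *
d=np.load('w7.npz');P=d['P'];hsv=cv2.cvtColor(d['img'],cv2.COLOR_RGB2HSV);H,S=hsv[...,0],hsv[...,1];z=P[...,2]
m=(H>45)&(H<75)&(S>120)&(z>.1)&(z<.14)
print('sleeve',cv2.minAreaRect((P[m][:,:2]*1000).astype(np.float32)),np.percentile(z[m],[5,50,95]))
print(z[(abs(P[...,0]-.523)<.04)&(z>.036)&(z<.043)].mean())
for s in(-1,1):
    c=np.array([.5237,-.2263])+s*.08*np.array([.067,.998]); L=(np.hypot(P[...,0]-c[0],P[...,1]-c[1])<.025)&(z>.03)&(z<.055)
    h,e=np.histogram(z[L],np.arange(.036,.056,.001)); print(s,h)
E
```

```text
18.6667 [ 0.52274824 -0.22574142  0.2547605 ] [-1.46199423e-03  7.30179895e-01  6.83253318e-01 -2.93402433e-04] [-1.01221486  0.15243814  0.02415373] [ 0.04617875  0.02538404 -0.03656998]
cam [ 0.52771955 -0.1604098   0.37363737]
sleeve ((523.2633666992188, -225.89967346191406), (58.181175231933594, 15.123696327209473), 86.45249938964844) [0.11990509 0.12155425 0.12271537]
0.04066623380481501
-1 [  0   1  10 163 392 181  25  48  75  26   1   0   0   0   0   0   0   0
   0   0]
1 [  0   1  18 191 625 414  47  70 134  99  14   1   0   0   0   0   0   0
   0   0]
```

View pics/w7.png

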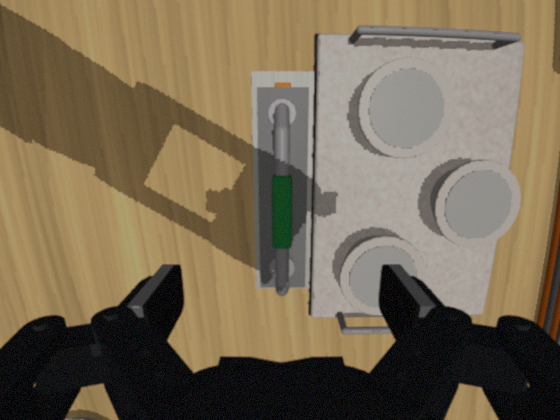

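The rail stands home: both flanges sit 4 mm above the bar face, the sleeve (282,211) is centred on the bar, and the gripper is clear.

```bash
python3 -c "
from bench import ctrl
print(ctrl.hand_in())"
```

```text
the job is handed in; nothing more can be done
None
```

I pressed the guard rail home with about 19 N, tugged it upward at about 12 N for over a second while the latches held, then reseated and released it; the job is handed in, but no verdict was shown.

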